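# Seat a drill plate on the dowel pins of a clamped blank

## Robot

A 7-joint arm with a two-finger parallel gripper is mounted at the origin on the work surface. World frame = base frame: x ahead of the robot, y to its left, z up, the work surface at z = 0. Lengths are in m, angles in rad, forces in N, time in s.
With the tool pointing down it reaches from about 0.425 to 1.025 m from the base axis. Payload 9.4 kg.
Tool frame: the origin (TCP) lies at the very end of the fingers, on their centre line; the grasp point (between the pads) lies 19 mm behind it (r.pinch_z is the distance from the TCP to the grasp point, in m); z points along the fingers, y is the direction in which the jaws open and shut (so a half turn about z gives the same grasp; the last joint's range is limited). The gripper opens to 85 mm and grips with 20 to 120 N. Pads are 22 mm wide; open, the fingers measure 114 mm over their backs; the gripper's body (76 mm by 85 mm) begins 54 mm behind the grasp point. The pads swing forward as they close: fully open they stand 13 mm farther back than shut.
Start: joints at [-1.287, 0.599, -0.003, 1.599, 0.002, 0.943, -0.08], TCP at [0.256, 0.678, 0.207] pointing down, gripper open.
Joint ranges: [-2.57, 2.57], [-0.35, 1.97], [-1.29, 1.29], [0.11, 2.56], [-1.05, 4.19], [0.11, 1.86], [-2.63, 2.63]. Speed limits (rad/s): [2.22, 2.22, 3.01, 3.01, 3.14, 3.14, 3.14].

## Interface

Orientations are given as a unit quaternion [x, y, z, w].
In Python, from bench import r, viewer, order gives the robot as it stands.
- The arm moves only by the shell command python3 -m handwheel 'ROWS'. ROWS is a JSON object of lists of equal length, an entry for each row: "offset": the shift along the world's x, y, z in m, a list of three; "angular": the turn, a rotation vector about the world's x, y, z in rad, a list of three; "gripper": the finger opening in m, from 0 to 0.0854. In form: {"offset": [[tx, ty, tz], ...], "angular": [[wx, wy, wz], ...], "gripper": [gripper, ...]}. A call has exactly 10 rows; each row is the pose to reach, as a shift and turn from the pose measured when the call began; what a row does not reach only later rows make up. A row lasts 1/10 s, in which the tool goes at most 50 mm and 8.59 degrees, less where a joint would pass 70% of its speed; a pose out of reach is approached as far as the arm can. A call with a gripper value outside its range is refused whole. The fingers move at their own pace and stop on an object; the grip force is fixed at half the most. Time passes only in rows, so rows that repeat a pose let the fingers close, or fill a call up. It gives the time, the measured TCP pose, the force and the opening at its end, in the units of the state.
- r.get_obs(): the state, without advancing time (a new reading comes with each control period).
- viewer.snapshot(name): name is "scene" or "top"; returns the picture (480x640x3 uint8, blue, green, red); there is no depth.
- viewer.calibration(name): a dict with "fx", "fy", "cx", "cy" (pixels), "rvec" (rotation vector, rad) and "tvec" (3), from world to camera coordinates, as OpenCV has them. Camera axes: x right, y down, z forward; pixel columns grow to the right and rows downward; lengths in m; the calibration is good to about 2 mm. A picture is of the moment at which its call begins. calibration takes no time and is no camera call.
- order.hand_in(): hands the job in, once; it reports no verdict.
The state is a dict: "time_s": time; "qpos": joint angles; "qd": joint speeds; "joint_efforts": joint torques, N m; "position": TCP position; "tool_rot": TCP orientation; "ft_force": force on the tool from outside, world axes, zero at the start; "moment": the same for the moment, N m; "finger_gap": finger opening in m.
Only numpy, scipy, OpenCV 4.12 (cv2) and the standard library are available. Lean on these libraries where they do the work, as an engineer would, in place of code of your own. Each camera call takes 0.05 s, during which the arm holds its last target. There are 200 camera calls.

## Task

Lay the blue drill plate by its handle on the aluminium blank in the machine vice, its length along the jaws, and with only light pressure slide it along the jaws until both its locating holes drop over the blank's two dowel pins and it lies flat and fully home on the blank. Then swing the red-knobbed keeper over the plate's edge as far as it goes, and let go. Do not drop or force the plate, never force the keeper against it, and leave the vee block, the can and the square where they are.

Things in the scene. Friction and masses are not known exactly. Their poses are not given: they have to be found in the camera images.
- plate: Blue drill plate 84 x 190 x 10 mm, about 0.55 kg, flat on the bench at the start. Origin: centre of its underside, z up, y along its 190 mm length. Two plain through holes, 13.5 mm diameter, at x 0, y +50 and -50 mm, are the locating holes. Four brass drill bushes stand 3 mm proud of its top at x +-27, y +-20 mm. Either way round (half a turn) is right.
- plate_handle (a point): Middle of the plate's black handle bar, 37 mm above the plate's underside. The bar is flat-sided: 14 mm wide (plate x), 70 mm long (plate y), 22 mm tall, on two posts of 12 mm at y +29 and -29 mm; 16 mm are free between the bar and the plate's top. Held lightly across its flat sides, it slides up and down between the fingers.
- vice: Grey machine vice bolted to the bench. Origin: at bench height, under the middle of the gap between the jaws. y runs along the jaws (140 mm long, tops 62 mm high), -x towards the screw and cross handle, z up. The plate is home when its underside lies on the clamped blank's top, 70 mm above this origin.
- vice_middle (a point): Point 70 mm above the vice's origin, at the blank's top; axes as the vice's. The blank, 60 (x) by 140 mm (y), is centred in x, but was clamped by eye in y: its middle is up to 19 mm to either side of this point, and not measured. Two fixed steel pins, 12 mm diameter, stand 8 mm above its top (last 1 mm chamfered to 10 mm), at x 0, 50 mm to either side of the blank's middle.
- keeper_pivot (a point): Pivot of the swing keeper, on its top face 90.5 mm above the bench, at vice x +66, y +58 mm. The keeper turns about the vertical here: a flat tongue 16 mm wide, 8 mm thick, reaching 49 mm from the pivot. Its underside passes 2.5 mm above a plate that is home and hits one that is not.
- keeper_knob (a point): Middle of the keeper's upright red knob, 12 mm diameter, 28 mm tall; this point is 14 mm above the keeper's top face (104.5 mm above the bench) and 40 mm from the pivot. Push it sideways: about 2 N moves it, and it stays where it is left.
- keeper (a joint): Angle of the keeper: 0 = over the plate, against its stop, tongue along the vice's -x. It grows as it opens (clockwise from above): at 1.57 the tongue points along the vice's +y, clear of the plate; it goes to 2.2.
- vee_block: Bystander: steel vee block 70 x 45 x 42 mm on the bench. Origin: centre of its underside.
- spray_can: Bystander: upright red can, 54 mm diameter, 150 mm tall. Origin: centre of its underside.
- square: Bystander: engineer's square lying flat, dark stock 18 x 75 x 16 mm with a 100 mm blade along +x. Origin: centre of the stock's underside.
There are look-alikes about, which are no part of the job. There is more than one size of the plate; the job needs the largest.

How it is judged:
On the way, in this order (a step that is already met when the one before it is completed fails the run):
1. the plate lies flat and fully home over both pins, the keeper still swung clear (z of plate in the frame of vice between 0.067 and 0.072 m and x of plate in the frame of vice between -0.005 and 0.005 m and y of plate in the frame of vice between -0.024 and 0.024 m and angle between plate's own z axis and vertical below 0.03 rad and angle between the y axis of plate and the y axis of vice, either way round below 0.06 rad and value of joint keeper above 1 rad), for 0.2 s.
2. the keeper is swung fully over the plate (value of joint keeper below 0.15 rad), for 0.2 s.
At the end, for the whole second after the job is handed in: The plate rests flat (within 0.03 rad) and home on the blank (underside within 2 mm of the blank's top, which is only possible with both pins in its holes), its length along the jaws (within 0.06 rad), and the keeper is swung over it to within 0.15 rad of its stop; all at rest and let go (z of plate in the frame of vice between 0.067 and 0.072 m and x of plate in the frame of vice between -0.005 and 0.005 m and y of plate in the frame of vice between -0.024 and 0.024 m and angle between plate's own z axis and vertical below 0.03 rad and angle between the y axis of plate and the y axis of vice, either way round below 0.06 rad and value of joint keeper below 0.15 rad and linear speed of plate below 0.02 m/s); the robot touches nothing.
It fails at once if the plate is pressed, pushed or dropped on the vice, blank, pins or keeper with more than 30 N (contact force between plate and vice above 30 N).
It fails at once if the vee block is moved more than 20 mm (distance of vee_block from where it was at the start of the episode above 0.02 m).
It fails at once if the can is moved more than 20 mm (distance of spray_can from where it was at the start of the episode above 0.02 m).
It fails at once if the square is moved more than 20 mm (distance of square from where it was at the start of the episode above 0.02 m).
It also fails if it takes over 72 s, if anything falls off the work surface, if the arm or the gripper's body presses on something with over 40 N, if the wrist force passes 120 N, or if a joint passes its speed limit or range.

## Working session

There is one attempt and no reset: what is moved stays moved. The work goes in short steps, Python scripts to look and compute and a shell command to move; the robot and the scene stay as the last step left them, time stands still between calls to the robot, and variables do not carry over. Pictures are saved under pics/ and viewed, about 8 in all and at most 12, crops included, and the job is handed in when it is done.

```bash
mkdir -p pics; ls
python3 - <<'E'
from bench import r,viewer
import cv2
for n in("scene","top"):
    cv2.imwrite(f"pics/{n}0.png",viewer.snapshot(n)); print(viewer.calibration(n))
print(r.get_obs(), r.pinch_z)
E
```

```text
pics
{'fx': 540.193840213241, 'fy': 540.193840213241, 'cx': 321.4397704386342, 'cy': 245.22710272354382, 'rvec': array([ 1.47816251,  2.25017954, -0.71984203]), 'tvec': array([ 0.22769429, -0.32708123,  1.50003789])}
{'fx': 549.7836101006678, 'fy': 549.7836101006678, 'cx': 316.50981068760706, 'cy': 242.10282781158912, 'rvec': array([ 2.14209056, -2.07673896,  0.21686927]), 'tvec': array([-0.02121352,  0.53835169,  1.39343203])}
{'time_s': 0.1, 'qpos': array([-1.28671646,  0.60009994, -0.00252437,  1.60006295,  0.00180075,
        0.94291833, -0.07982087]), 'qd': array([-8.02571967e-04, -1.41940054e-03,  1.77267684e-03, -5.89899217e-04,
       -1.68227081e-05, -6.24988278e-05, -6.59014819e-04]), 'joint_efforts': array([ 3.89257330e-03, -7.77990317e+01,  1.56948533e+00, -2.58623135e+01,
        1.26289751e-02,  5.42611146e-03, -1.59457045e-06]), 'position': array([0.2557886 , 0.67787251, 0.20595936]), 'tool_rot': array([ 1.79402126e-01,  9.83775546e-01, -7.40927613e-04, -5.96016718e-05]), 'ft_force': array([ 1.02918857, -0.03603457,  0.1737158 ]), 'moment': array([ 0.00983435,  0.06018882, -0.01703184]), 'finger_gap': 0.08594785804525418} 0.0187
```

View pics/scene0.png

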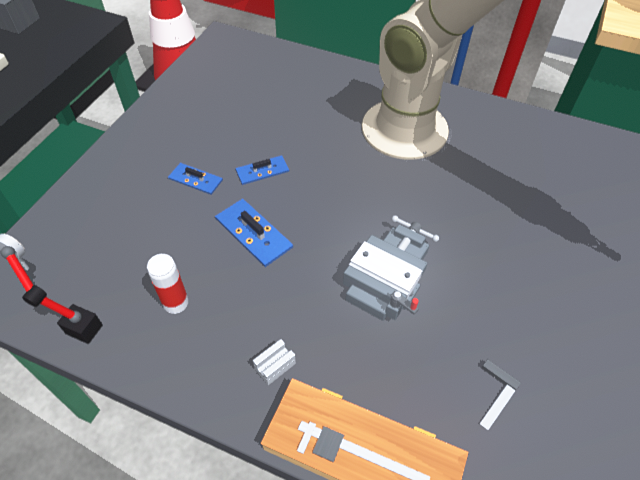

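View pics/top0.png

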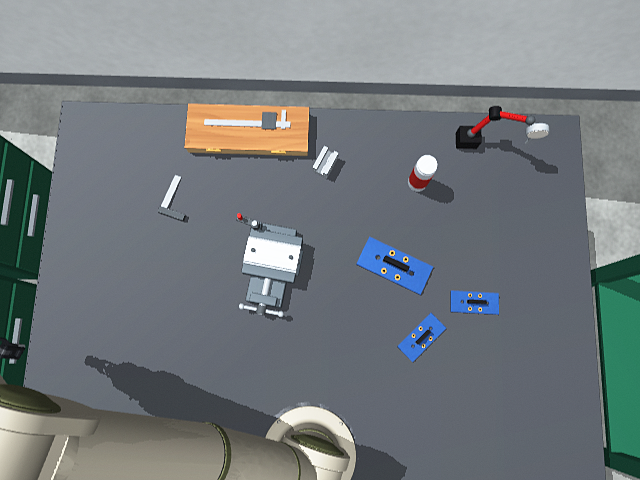

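The three blue plates in the top view are at (395,265), (475,302) and (422,338). The first is by far the largest, so that's the one I want. The vice is at (270,255), the keeper knob at (239,217), the can at (422,173), the vee block at (326,162) and the square at (173,200).

```bash
cat > h.py <<'E'
import numpy as np, cv2
from bench import r,viewer
def cam(n):
    c=viewer.calibration(n); K=np.array([[c['fx'],0,c['cx']],[0,c['fy'],c['cy']],[0,0,1]]); return K,np.asarray(c['rvec'],float),np.asarray(c['tvec'],float)
def back(n,uv,z):
    K,rv,t=cam(n); R=cv2.Rodrigues(rv)[0]; o=-R.T@t
    uv=np.atleast_2d(uv).astype(float); d=(np.c_[uv,np.ones(len(uv))]@np.linalg.inv(K).T)@R
    return o+d*((z-o[2])/d[:,2])[:,None]
def proj(n,P):
    K,rv,t=cam(n); return cv2.projectPoints(np.atleast_2d(P).astype(float),rv,t,K,None)[0].reshape(-1,2)
def tri(a,b):
    P=[]
    for n in("scene","top"):
        K,rv,t=cam(n); P.append(K@np.c_[cv2.Rodrigues(rv)[0],t])
    X=cv2.triangulatePoints(P[0],P[1],np.array(a,float).reshape(2,1),np.array(b,float).reshape(2,1)); return (X[:3]/X[3]).ravel()
E
python3 - <<'E'
from h import *
for n in("scene","top"):
    im=cv2.imread(f"pics/{n}0.png"); hsv=cv2.cvtColor(im,cv2.COLOR_BGR2HSV)
    m=cv2.inRange(hsv,(105,120,60),(125,255,255)); m=cv2.morphologyEx(m,cv2.MORPH_CLOSE,np.ones((9,9)))
    cs=sorted(cv2.findContours(m,0,1)[0],key=cv2.contourArea)[-3:]
    for c in cs:
        W=back(n,c.reshape(-1,2),0.008)[:,:2]*1000
        print(n,c.reshape(-1,2).mean(0),cv2.minAreaRect(W.astype(np.float32)))
a=cv2.imread("pics/scene0.png")[205:325,335:455]; b=cv2.imread("pics/top0.png")[205:325,220:340]
cv2.imwrite("pics/c1.png",np.hstack([cv2.resize(x,None,fx=3.3,fy=3.3,interpolation=2) for x in(a,b)]))
a=cv2.imread("pics/scene0.png")[190:270,205:305]; b=cv2.imread("pics/top0.png")[225:305,345:445]
cv2.imwrite("pics/c2.png",np.hstack([cv2.resize(x,None,fx=4,fy=4,interpolation=2) for x in(a,b)]))
E
```

```text
scene [261.85384615 169.82307692] ((308.5478515625, -281.7237243652344), (60.65517807006836, 127.63600158691406), 45.5964469909668)
scene [195.14159292 178.15044248] ((404.273681640625, -423.32659912109375), (129.74957275390625, 58.854408264160156), 88.54981994628906)
scene [254.10691824 231.6163522 ] ((494.59600830078125, -211.29641723632812), (194.48829650878906, 87.2359390258789), 65.68878173828125)
top [474.5 302. ] ((399.03594970703125, -430.08099365234375), (125.5089340209961, 57.5909538269043), 88.41352081298828)
top [421.74 337.02] ((302.5706787109375, -288.35076904296875), (56.465293884277344, 126.79177856445312), 45.44390869140625)
top [394.3956044  265.28571429] ((492.4046936035156, -216.03367614746094), (191.2764434814453, 85.923095703125), 65.74603271484375)
```

View pics/c1.png

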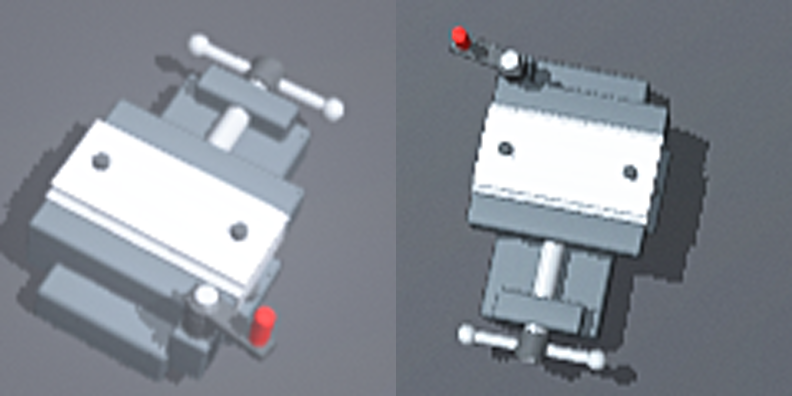

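View pics/c2.png

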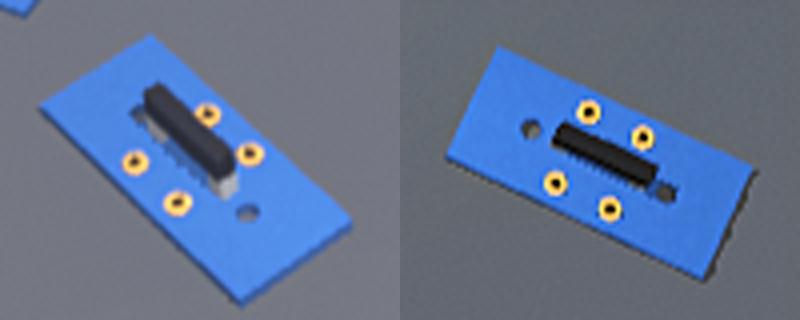

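```bash
cat > pins.py <<'E'
from h import *
guess={"scene":[(365.6,253.8),(407.4,275.0)],"top":[(290.9,257.4),(253.0,250.2)]}
def cen(im,g,w=5):
    x,y=int(round(g[0])),int(round(g[1])); p=cv2.cvtColor(im,6)[y-w:y+w+1,x-w:x+w+1].astype(float)
    wt=np.clip(0.75*np.median(p[p>np.percentile(p,50)])-p,0,None); Y,X=np.mgrid[-w:w+1,-w:w+1]
    return np.array([x+(wt*X).sum()/wt.sum(),y+(wt*Y).sum()/wt.sum()])
if __name__=="__main__":
    for k in range(2):
        c={}
        for n in guess:
            im=cv2.imread(f"pics/{n}0.png"); c[n]=cen(im,guess[n][k]); print(n,c[n],back(n,c[n],.075)[0]*1e3)
        print("tri",tri(c["scene"],c["top"])*1e3)
    # blank & plate holes & knob/pivot
    for nm,z,a,b in(("hole1",.009,(205+248/4,190+212/4),(345+130/4,225+128/4)),("hole2",.009,(205+141/4,190+115/4),(345+666/4-100,225+193/4)),
      ("bar1",.048,(205+150/4,190+93/4),(345+160/4,225+134/4)),("knob",.104,(335+262/3.3,205+325/3.3),(220+64/3.3,205+38/3.3)),("pivot",.1,(335+206/3.3,205+297/3.3),(220+115/3.3,205+61/3.3))):
        print(nm,back("scene",a,z)[0]*1e3,back("top",b,z)[0]*1e3,tri(a,b)*1e3)
    # blank via white mask
    for n,box in(("scene",(335,205)),("top",(220,205))):
        im=cv2.imread(f"pics/{n}0.png")[box[1]:box[1]+120,box[0]:box[0]+120]
        m=cv2.inRange(im,(225,)*3,(255,)*3); m=cv2.morphologyEx(m,3,np.ones((5,5)))
        c=max(cv2.findContours(m,0,1)[0],key=cv2.contourArea).reshape(-1,2)+box
        print(n,cv2.minAreaRect((back(n,c,.07)[:,:2]*1e3).astype(np.float32)))
    # base check: arm TCP
    print(proj("top",r.get_obs()['position']),proj("scene",r.get_obs()['position']))
E
python3 pins.py
```

```text
scene [nan nan] [nan nan nan]
top [290.66697097 256.94778163] [493.49495842  60.96124648  75.        ]
tri [nan nan nan]
scene [nan nan] [nan nan nan]
top [252.79212254 249.63639679] [509.72519535 159.99434257  75.        ]
tri [nan nan nan]
hole1 [ 514.61961133 -164.82836191    9.        ] [ 512.65245299 -170.63810665    9.        ] [ 512.57893332 -168.84260077    4.91245492]
hole2 [ 475.97414465 -255.22968988    9.        ] [ 471.00290569 -262.49377055    9.        ] [ 471.28830861 -261.50449682    1.21830162]
bar1 [ 485.56170806 -239.54391873   48.        ] [ 501.94852963 -186.28067624   48.        ] [ 504.38739106 -201.40219709   83.46279835]
knob [590.02535944 199.07542116 104.        ] [589.83214099 195.63299708 104.        ] [589.81042126 197.42427001 102.87729798]
pivot [582.58644278 162.44205948 100.        ] [573.5861673  155.35869646 100.        ] [575.96086787 159.20579887  88.20144664]
scene ((516.632568359375, 112.90475463867188), (140.6348114013672, 86.036376953125), 80.97666931152344)
top ((500.6188049316406, 111.7081298828125), (139.22853088378906, 69.64530944824219), 80.950439453125)
[[ 12.54027991 341.11189348]] [[711.13329778 225.45123673]]
  return _methods._mean(a, axis=axis, dtype=dtype,
  ret = ret.dtype.type(ret / rcount)
```

Pin positions and plate pose agree well enough to act on. The plate's long axis is at about 65.7° and its centre at about (493,-215); the vice's y axis is at about 80.8°. I'll start moving.

```bash
python3 -m handwheel '{"offset":[[0.013,-0.048,0],[0.026,-0.096,0],[0.038,-0.145,0],[0.051,-0.193,0],[0.064,-0.242,0],[0.077,-0.290,0],[0.09,-0.338,0],[0.102,-0.387,0],[0.115,-0.435,0],[0.128,-0.483,0]],"angular":[[0,0,-0.085],[0,0,-0.17],[0,0,-0.255],[0,0,-0.34],[0,0,-0.425],[0,0,-0.51],[0,0,-0.595],[0,0,-0.68],[0,0,-0.765],[0,0,-0.85]],"gripper":[0.085,0.085,0.085,0.085,0.085,0.085,0.085,0.085,0.085,0.085]}'
```

```text
time_s: 1.1
position: [0.3838, 0.1932, 0.2061]
tool_rot: [0.57, 0.821, -0.0, -0.0]
ft_force: [0.7, 0.5, 0.6]
finger_gap: 0.0853
```

```bash
python3 -m handwheel '{"offset":[[0.012,-0.045,0],[0.024,-0.09,0],[0.036,-0.135,0],[0.048,-0.18,0],[0.06,-0.225,0],[0.072,-0.27,0],[0.084,-0.315,-0.01],[0.096,-0.36,-0.02],[0.109,-0.409,-0.03],[0.109,-0.409,-0.05]],"angular":[[0,0,-0.085],[0,0,-0.17],[0,0,-0.255],[0,0,-0.34],[0,0,-0.425],[0,0,-0.51],[0,0,-0.6],[0,0,-0.69],[0,0,-0.784],[0,0,-0.784]],"gripper":[0.085,0.085,0.085,0.085,0.085,0.085,0.085,0.085,0.085,0.085]}'
python3 - <<'E'
from h import *
o=r.get_obs();print(o['position'],o['tool_rot'])
a=viewer.snapshot("scene");b=viewer.snapshot("top")
cv2.imwrite("pics/scene1.png",a);cv2.imwrite("pics/top1.png",b)
cv2.imwrite("pics/v1.png",np.hstack([cv2.resize(x,(400,400),interpolation=2) for x in(a[150:280,190:320],b[195:325,330:460])]))
print(proj("scene",o['position']),proj("top",o['position']))
E
```

```text
time_s: 2.1
position: [0.4944, -0.2229, 0.1566]
tool_rot: [0.843, 0.537, -0.0, 0.003]
ft_force: [0.6, 0.4, -0.2]
finger_gap: 0.0853
[ 0.49443621 -0.22290262  0.15662304] [ 8.43445288e-01  5.37208809e-01 -1.76850257e-05  2.59637252e-03]
[[242.20585515 186.23919503]] [[405.40230732 254.05785281]]
```

View pics/v1.png

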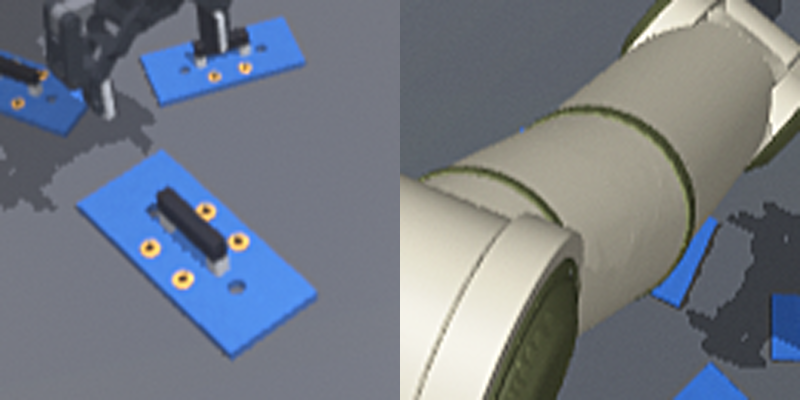

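The crop shows the chosen plate at about (253,232) in the full scene frame, with four bushes and two holes, and the open fingers above it. The small plates are at the top edge. Now I'll descend and grip.

```bash
python3 -m handwheel '{"offset":[[-0.002,0.0075,-0.01],[-0.002,0.0075,-0.03],[-0.002,0.0075,-0.05],[-0.002,0.0075,-0.07],[-0.002,0.0075,-0.09],[-0.002,0.0075,-0.11],[-0.002,0.0075,-0.125],[-0.002,0.0075,-0.132],[-0.002,0.0075,-0.136],[-0.002,0.0075,-0.136]],"angular":[[0,0,0.012],[0,0,0.012],[0,0,0.012],[0,0,0.012],[0,0,0.012],[0,0,0.012],[0,0,0.012],[0,0,0.012],[0,0,0.012],[0,0,0.012]],"gripper":[0.085,0.085,0.085,0.085,0.085,0.085,0.085,0.085,0.085,0.085]}'
python3 -m handwheel '{"offset":[[0,0,0],[0,0,0],[0,0,0],[0,0,0],[0,0,0],[0,0,0],[0,0,0],[0,0,0],[0,0,0],[0,0,0]],"angular":[[0,0,0],[0,0,0],[0,0,0],[0,0,0],[0,0,0],[0,0,0],[0,0,0],[0,0,0],[0,0,0],[0,0,0]],"gripper":[0.06,0.05,0.04,0.035,0.03,0.025,0.02,0.012,0.01,0.01]}'
python3 - <<'E'
from h import *
o=r.get_obs();print(o['position'],o['tool_rot'],o['ft_force'],o['moment'],o['finger_gap'])
E
```

```text
time_s: 3.2
position: [0.4894, -0.2084, 0.0181]
tool_rot: [0.838, 0.546, -0.002, -0.002]
ft_force: [-0.0, 0.8, 1.4]
finger_gap: 0.0849
time_s: 4.2
position: [0.4911, -0.2093, 0.0188]
tool_rot: [0.838, 0.546, -0.001, -0.0]
ft_force: [3.5, -0.4, 6.5]
finger_gap: 0.0118
[ 0.49109413 -0.20929622  0.01875926] [ 8.38012898e-01  5.45649522e-01 -8.88813819e-04 -4.39098927e-04] [ 3.51768008 -0.35278943  6.51747775] [-0.36758425 -0.81809699  0.05142489] 0.011837373542537326
```

```bash
python3 -m handwheel '{"offset":[[0,0,0.003],[0,0,0.008],[0,0,0.02],[0,0,0.04],[0,0,0.06],[0,0,0.08],[0,0,0.1],[0,0,0.12],[0,0,0.13],[0,0,0.13]],"angular":[[0,0,0],[0,0,0],[0,0,0],[0,0,0],[0,0,0],[0,0,0],[0,0,0],[0,0,0],[0,0,0],[0,0,0]],"gripper":[0.008,0.008,0.008,0.008,0.008,0.008,0.008,0.008,0.008,0.008]}'
python3 - <<'E'
from h import *
o=r.get_obs();print(o['position'],o['tool_rot'],o['ft_force'],o['moment'],o['finger_gap'])
a=viewer.snapshot("scene");b=viewer.snapshot("top")
cv2.imwrite("pics/scene2.png",a);cv2.imwrite("pics/top2.png",b)
cv2.imwrite("pics/v2.png",np.hstack([cv2.resize(x,(400,400),interpolation=2) for x in(a[120:270,180:330],b[180:340,330:490])]))
E
```

```text
time_s: 5.2
position: [0.4913, -0.2092, 0.1501]
tool_rot: [0.838, 0.546, -0.0, 0.0]
ft_force: [1.1, 0.7, -6.2]
finger_gap: 0.0115
[ 0.49133837 -0.2092214   0.15005663] [ 8.37972571e-01  5.45712303e-01 -1.73693508e-04  1.50398567e-04] [ 1.10525835  0.66944116 -6.22072818] [ 0.04969873 -0.05261453 -0.02691623] 0.011522106925638901
```

View pics/v2.png

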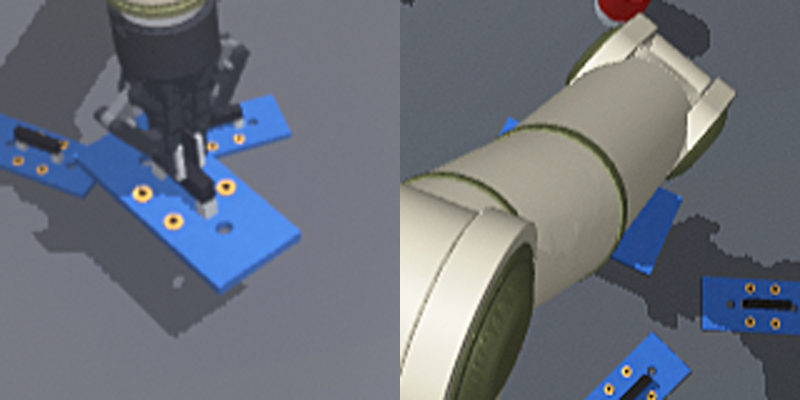

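```bash
python3 -m handwheel '{"offset":[[0.001,0.015,0],[0.002,0.055,0],[0.003,0.1,0],[0.005,0.145,0],[0.006,0.19,0],[0.008,0.235,0],[0.009,0.275,0],[0.01,0.305,0],[0.011,0.32,0],[0.011,0.324,0]],"angular":[[0,0,0.01],[0,0,0.04],[0,0,0.08],[0,0,0.115],[0,0,0.15],[0,0,0.185],[0,0,0.22],[0,0,0.245],[0,0,0.256],[0,0,0.256]],"gripper":[0.008,0.008,0.008,0.008,0.008,0.008,0.008,0.008,0.008,0.008]}'
python3 -m handwheel '{"offset":[[0,0,-0.002],[0,0,-0.004],[0,0,-0.007],[0,0,-0.01],[0,0,-0.013],[0,0,-0.016],[0,0,-0.019],[0,0,-0.02],[0,0,-0.02],[0,0,-0.02]],"angular":[[0,0,0],[0,0,0],[0,0,0],[0,0,0],[0,0,0],[0,0,0],[0,0,0],[0,0,0],[0,0,0],[0,0,0]],"gripper":[0.008,0.008,0.008,0.008,0.008,0.008,0.008,0.008,0.008,0.008]}'
python3 - <<'E'
from h import *
o=r.get_obs();print(o['position'],o['tool_rot'],o['ft_force'],o['moment'],o['finger_gap'])
a=viewer.snapshot("scene");b=viewer.snapshot("top")
cv2.imwrite("pics/scene3.png",a);cv2.imwrite("pics/top3.png",b)
x,y=a[190:310,310:450],b[190:310,200:340]
cv2.imwrite("pics/v3.png",np.vstack([cv2.resize(x,(700,600),interpolation=2)]))
g=cv2.cvtColor(cv2.imread("pics/scene0.png"),6)
from pins import guess
for n in("scene","top"):
  g=cv2.cvtColor(cv2.imread(f"pics/{n}0.png"),6).astype(float)
  for q in guess[n]:
    X,Y=int(round(q[0])),int(round(q[1])); p=255-g[Y-5:Y+6,X-5:X+6]; p[p<40]=0
    yy,xx=np.mgrid[-5:6,-5:6]; c=np.array([X+(p*xx).sum()/p.sum(),Y+(p*yy).sum()/p.sum()]); print(n,c,back(n,c,.075)[0]*1e3)
E
```

```text
time_s: 6.3
position: [0.501, 0.1173, 0.1476]
tool_rot: [0.76, 0.65, -0.002, -0.001]
ft_force: [-0.0, -1.9, -6.3]
finger_gap: 0.0119
time_s: 7.3
position: [0.5011, 0.1174, 0.1276]
tool_rot: [0.76, 0.65, -0.002, -0.001]
ft_force: [-1.2, 0.5, -6.2]
finger_gap: 0.011
[0.50106798 0.11735612 0.12760345] [ 0.76028382  0.64958814 -0.00163529 -0.0010477 ] [-1.17339358  0.4854797  -6.19592697] [ 0.04033399 -0.03335207  0.00765051] 0.011020188707977245
scene [364.99138859 253.66056692] [497.42385033  64.66695448  75.        ]
scene [406.74930844 274.82987552] [512.97369491 163.10381198  75.        ]
top [290.60619649 256.91887485] [493.56606527  61.12154782  75.        ]
top [252.86896552 249.64597701] [509.70605153 159.79360999  75.        ]
```

View pics/v3.png

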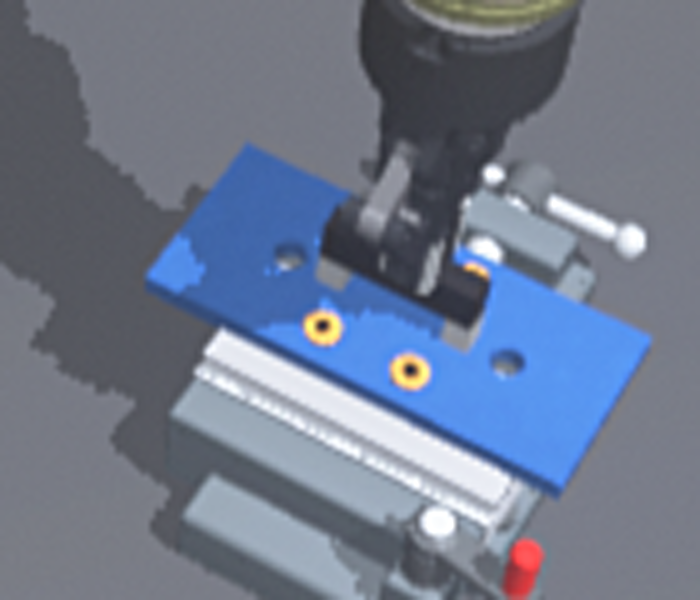

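```bash
cat > fit.py <<'E'
from h import *
from scipy.optimize import least_squares
# plate-local points (vice-aligned axes: x toward camera), y to vice +y
def fit(obs,z0,yaw):
    L=np.array([o[0] for o in obs],float);U=np.array([o[1] for o in obs],float)
    def P(p):
        c,s=np.cos(p[2]-np.pi/2),np.sin(p[2]-np.pi/2)
        return np.c_[p[0]+c*L[:,0]-s*L[:,1],p[1]+s*L[:,0]+c*L[:,1],z0+L[:,2]]
    f=lambda p:(proj("scene",P(p))-U).ravel()
    q=least_squares(f,[.5,.11,yaw],x_scale=[.01,.01,.01]); print("centre mm",q.x[:2]*1e3,"yaw deg",np.degrees(q.x[2]));print(q.fun.reshape(-1,2).round(1).tolist()); return q.x
E
python3 - <<'E'
from fit import *
o=r.get_obs()
s=lambda u,v:(310+u/5,190+v/5)
obs=[((0,-.05,.01),s(290,256)),((0,.05,.01),s(508,361)),((.027,-.02,.013),s(323,327)),((.027,.02,.013),s(410,371)),
((-.042,.095,.01),s(651,341)),((.042,.095,.01),s(557,487)),((.042,-.095,.01),s(147,277)),((-.042,-.095,.01),s(248,143))]
x=fit(obs,o['position'][2]-.0188,np.radians(81))
u=np.array([np.cos(x[2]),np.sin(x[2])]);w=np.array([u[1],-u[0]])
pm=np.array([[497.42,64.67],[512.97,163.10]]).mean(0)
d=x[:2]*1e3-pm; print("plate rel pins (scene): across",d@w,"along",d@u)
t=(x[:2]-o['position'][:2])*1e3; print("plate centre cam vs TCP: across",t@w,"along",t@u)
E
```

```text
centre mm [502.76710136 116.00808366] yaw deg 80.77991711700737
[[0.0, -0.4], [-0.3, 0.3], [-0.1, 0.0], [-0.0, 0.1], [0.3, -0.1], [0.8, 0.5], [-0.4, -0.4], [-0.3, -0.2]]
plate rel pins (scene): across -2.7367062978112413 along 1.7066384156476604
plate centre cam vs TCP: across 1.8701197485701442 along -1.0533163187044088
```

Seen by the scene camera, the plate (holes at about (368,241) and (412,262)) sits −2.7 mm across and +1.7 mm along from the pins (about (365,254) and (407,275)). I'll correct across, back off along the jaws, and lower to just above the pins.

```bash
python3 -m handwheel '{"offset":[[0.001,-0.003,0],[0.0016,-0.005,-0.003],[0.0016,-0.005,-0.008],[0.0016,-0.005,-0.013],[0.0016,-0.005,-0.018],[0.0016,-0.005,-0.023],[0.0016,-0.005,-0.026],[0.0016,-0.005,-0.028],[0.0016,-0.005,-0.0285],[0.0016,-0.005,-0.0285]],"angular":[[0,-0.004,0],[0,-0.004,0],[0,-0.004,0],[0,-0.004,0],[0,-0.004,0],[0,-0.004,0],[0,-0.004,0],[0,-0.004,0],[0,-0.004,0],[0,-0.004,0]],"gripper":[0.008,0.008,0.008,0.008,0.008,0.008,0.008,0.008,0.008,0.008]}'
python3 - <<'E'
from h import *
o=r.get_obs();print(o['position'],o['tool_rot'],o['ft_force'],o['moment'],o['finger_gap'])
E
```

```text
time_s: 8.4
position: [0.5027, 0.1123, 0.0992]
tool_rot: [0.76, 0.65, -0.0, 0.0]
ft_force: [-0.2, 0.1, -5.8]
finger_gap: 0.0111
[0.5027403  0.11234322 0.09918228] [ 7.60294515e-01  6.49578457e-01 -4.05040683e-05  2.78143883e-04] [-0.24208268  0.10306141 -5.79876483] [ 0.02580996 -0.00067029 -0.02594131] 0.011084642036011474
```

Excellent positioning. Now I'll lower gently until contact.

```bash
python3 -m handwheel '{"offset":[[0,0,-0.0004],[0,0,-0.0008],[0,0,-0.0012],[0,0,-0.0016],[0,0,-0.002],[0,0,-0.0022],[0,0,-0.0024],[0,0,-0.0026],[0,0,-0.0026],[0,0,-0.0026]],"angular":[[0,0,0],[0,0,0],[0,0,0],[0,0,0],[0,0,0],[0,0,0],[0,0,0],[0,0,0],[0,0,0],[0,0,0]],"gripper":[0.008,0.008,0.008,0.008,0.008,0.008,0.008,0.008,0.008,0.008]}'
python3 - <<'E'
from h import *
o=r.get_obs();print(o['position'],o['tool_rot'],o['ft_force'],o['moment'],o['finger_gap'])
E
```

```text
time_s: 9.4
position: [0.503, 0.1125, 0.0968]
tool_rot: [0.76, 0.65, 0.0, 0.0]
ft_force: [0.5, 0.3, -1.7]
finger_gap: 0.0114
[0.5029649  0.11247911 0.09677761] [7.60262009e-01 6.49616434e-01 2.27647431e-04 3.37317956e-04] [ 0.50921365  0.34600476 -1.70230624] [ 0.22710486  0.09113827 -0.03490063] 0.011407762477068786
```

Contact at underside z = 78.0 mm, resting on the pin tops with about 4 N. Next is a light slide along +y.

```bash
python3 -m handwheel '{"offset":[[0,0.0002,-0.0003],[0.0001,0.0005,-0.0003],[0.0001,0.0008,-0.0003],[0.0002,0.001,-0.0003],[0.0002,0.0013,-0.0003],[0.0003,0.0016,-0.0003],[0.0003,0.0018,-0.0003],[0.0003,0.002,-0.0003],[0.0003,0.002,-0.0003],[0.0003,0.002,-0.0003]],"angular":[[0,0,0],[0,0,0],[0,0,0],[0,0,0],[0,0,0],[0,0,0],[0,0,0],[0,0,0],[0,0,0],[0,0,0]],"gripper":[0.008,0.008,0.008,0.008,0.008,0.008,0.008,0.008,0.008,0.008]}'
python3 - <<'E'
from h import *
o=r.get_obs();print(o['position'],o['ft_force'],o['moment'],o['finger_gap'])
E
```

```text
time_s: 10.4
position: [0.5032, 0.1132, 0.0966]
tool_rot: [0.761, 0.649, -0.0, 0.001]
ft_force: [-1.2, -6.2, 6.1]
finger_gap: 0.0115
[0.50316163 0.11322946 0.09661392] [-1.22499968 -6.15043563  6.06760273] [-1.43173404  0.44825592 -0.01272874] 0.011466689722831252
```

```bash
python3 -m handwheel '{"offset":[[0,0.001,0.0001],[0.0002,0.0012,0.0001],[0.0002,0.0015,0],[0.0002,0.0018,0],[0.0003,0.002,0],[0.0003,0.0022,0],[0.0003,0.0025,0],[0.0004,0.0027,0],[0.0004,0.0027,0],[0.0004,0.0027,0]],"angular":[[0,0,0],[0,0,0],[0,0,0],[0,0,0],[0,0,0],[0,0,0],[0,0,0],[0,0,0],[0,0,0],[0,0,0]],"gripper":[0.008,0.008,0.008,0.008,0.008,0.008,0.008,0.008,0.008,0.008]}'
python3 - <<'E'
from h import *
o=r.get_obs();print(o['position'],o['tool_rot'],o['ft_force'],o['moment'],o['finger_gap'])
E
```

```text
time_s: 11.4
position: [0.5035, 0.1161, 0.0965]
tool_rot: [0.761, 0.649, -0.0, 0.001]
ft_force: [0.1, 0.3, -7.0]
finger_gap: 0.0111
[0.50349245 0.11608915 0.09650731] [ 7.60596157e-01  6.49224957e-01 -1.74859735e-04  6.40983452e-04] [ 0.13214955  0.3096951  -6.98017666] [ 0.03410651 -0.06246539  0.01055202] 0.011058911182974808
```

No vertical contact at 0.3 mm below the pin tops, so the holes seem to be over the pins. I'll probe downward gently.

```bash
python3 -m handwheel '{"offset":[[0,0,-0.0002],[0,0,-0.0004],[0,0,-0.0006],[0,0,-0.0008],[0,0,-0.001],[0,0,-0.001],[0,0,-0.001],[0,0,-0.001],[0,0,-0.001],[0,0,-0.001]],"angular":[[0,0,0],[0,0,0],[0,0,0],[0,0,0],[0,0,0],[0,0,0],[0,0,0],[0,0,0],[0,0,0],[0,0,0]],"gripper":[0.008,0.008,0.008,0.008,0.008,0.008,0.008,0.008,0.008,0.008]}'
python3 - <<'E'
from h import *
o=r.get_obs();print(o['position'],o['tool_rot'],o['ft_force'],o['moment'],o['finger_gap'])
E
```

```text
time_s: 12.4
position: [0.5035, 0.1161, 0.0955]
tool_rot: [0.761, 0.649, -0.0, 0.001]
ft_force: [-0.4, 0.7, -6.0]
finger_gap: 0.0116
[0.50353555 0.11608119 0.09552046] [ 7.60576511e-01  6.49247948e-01 -1.59346622e-04  6.69140256e-04] [-0.36101239  0.65331497 -6.01945462] [ 0.01971171  0.03234502 -0.02501641] 0.011648697401190133
```

Still free, past the chamfer. I'll continue down 4 mm slowly.

```bash
python3 -m handwheel '{"offset":[[0,0,-0.0003],[0,0,-0.0006],[0,0,-0.0009],[0,0,-0.0012],[0,0,-0.0015],[0,0,-0.0018],[0,0,-0.0021],[0,0,-0.0024],[0,0,-0.0025],[0,0,-0.0025]],"angular":[[0,0,0],[0,0,0],[0,0,0],[0,0,0],[0,0,0],[0,0,0],[0,0,0],[0,0,0],[0,0,0],[0,0,0]],"gripper":[0.008,0.008,0.008,0.008,0.008,0.008,0.008,0.008,0.008,0.008]}'
python3 - <<'E'
from h import *
o=r.get_obs();print(o['position'],o['tool_rot'],o['ft_force'],o['moment'],o['finger_gap'])
E
```

```text
time_s: 13.4
position: [0.5035, 0.1161, 0.093]
tool_rot: [0.761, 0.649, -0.0, 0.001]
ft_force: [-0.3, -0.4, -5.9]
finger_gap: 0.0114
[0.50353874 0.11606089 0.09301276] [ 7.60622398e-01  6.49194200e-01 -1.52370638e-04  6.59066917e-04] [-0.34816269 -0.4172603  -5.9374571 ] [-0.00876751 -0.04226181 -0.04020324] 0.01143223217221009
```

```bash
python3 -m handwheel '{"offset":[[0,0,-0.0004],[0,0,-0.0008],[0,0,-0.0012],[0,0,-0.0016],[0,0,-0.002],[0,0,-0.0024],[0,0,-0.0028],[0,0,-0.0032],[0,0,-0.0036],[0,0,-0.0036]],"angular":[[0,0,0],[0,0,0],[0,0,0],[0,0,0],[0,0,0],[0,0,0],[0,0,0],[0,0,0],[0,0,0],[0,0,0]],"gripper":[0.008,0.008,0.008,0.008,0.008,0.008,0.008,0.008,0.008,0.008]}'
python3 - <<'E'
from h import *
o=r.get_obs();print(o['position'],o['tool_rot'],o['ft_force'],o['moment'],o['finger_gap'])
E
```

```text
time_s: 14.4
position: [0.5035, 0.1161, 0.0894]
tool_rot: [0.761, 0.649, -0.0, 0.001]
ft_force: [-1.0, -0.3, -5.3]
finger_gap: 0.0114
[0.5035215  0.116104   0.08935631] [ 7.60595551e-01  6.49225669e-01 -1.73372906e-04  6.39200769e-04] [-0.98502886 -0.31984437 -5.28203193] [ 0.06912289 -0.06032447 -0.05247927] 0.011407407317075303
```

```bash
python3 -m handwheel '{"offset":[[0,0,-0.0001],[0,0,-0.0002],[0,0,-0.0003],[0,0,-0.0004],[0,0,-0.0005],[0,0,-0.0006],[0,0,-0.0007],[0,0,-0.0007],[0,0,-0.0007],[0,0,-0.0007]],"angular":[[0,0,0],[0,0,0],[0,0,0],[0,0,0],[0,0,0],[0,0,0],[0,0,0],[0,0,0],[0,0,0],[0,0,0]],"gripper":[0.008,0.008,0.008,0.008,0.008,0.008,0.008,0.008,0.008,0.008]}'
python3 - <<'E'
from h import *
o=r.get_obs();print(o['position'],o['tool_rot'],o['ft_force'],o['moment'],o['finger_gap'])
E
```

```text
time_s: 15.4
position: [0.5036, 0.1161, 0.0888]
tool_rot: [0.761, 0.649, -0.0, 0.001]
ft_force: [-0.7, 0.7, 0.4]
finger_gap: 0.0114
[0.50357937 0.1161166  0.08880095] [ 7.60608965e-01  6.49209973e-01 -6.83878463e-05  6.39334709e-04] [-0.69320061  0.69657429  0.38876992] [0.12441895 0.19347607 0.02070496] 0.011430941388451228
```

The plate is home: underside at 70.0 mm with about 6 N support. Release and rise.

```bash
python3 -m handwheel '{"offset":[[0,0,0],[0,0,0],[0,0,0],[0,0,0],[0,0,0],[0,0,0],[0,0,0],[0,0,0.002],[0,0,0.005],[0,0,0.01]],"angular":[[0,0,0],[0,0,0],[0,0,0],[0,0,0],[0,0,0],[0,0,0],[0,0,0],[0,0,0],[0,0,0],[0,0,0]],"gripper":[0.016,0.02,0.025,0.03,0.04,0.045,0.045,0.045,0.045,0.045]}'
python3 -m handwheel '{"offset":[[0,0,0.01],[0,0,0.025],[0,0,0.04],[0,0,0.06],[0,0,0.08],[0,0,0.1],[0,0,0.12],[0,0,0.13],[0,0,0.13],[0,0,0.13]],"angular":[[0,0,0],[0,0,0],[0,0,0],[0,0,0],[0,0,0],[0,0,0],[0,0,0],[0,0,0],[0,0,0],[0,0,0]],"gripper":[0.045,0.045,0.045,0.045,0.045,0.045,0.02,0,0,0]}'
python3 - <<'E'
from h import *
o=r.get_obs();print(o['position'],o['tool_rot'],o['ft_force'],o['qpos'],o['finger_gap'])
a=viewer.snapshot("scene");cv2.imwrite("pics/scene4.png",a)
cv2.imwrite("pics/v4.png",cv2.resize(a[190:310,310:450],(700,600),interpolation=2))
E
```

```text
time_s: 16.4
position: [0.5035, 0.1161, 0.099]
tool_rot: [0.761, 0.649, -0.0, 0.001]
ft_force: [-0.3, 0.4, 0.9]
finger_gap: 0.0451
time_s: 17.4
position: [0.5032, 0.1162, 0.2287]
tool_rot: [0.761, 0.649, -0.0, 0.0]
ft_force: [-0.5, 0.1, 0.4]
finger_gap: 0.0005
[0.50315238 0.11619284 0.22874298] [ 7.60529375e-01  6.49303320e-01 -2.48592574e-04  4.55518959e-04] [-0.52326506  0.08914548  0.41268676] [-0.73709003  0.3556824   0.53844366  2.07095676 -0.25563549  0.77844384
 -0.20013054] 0.0004912663953708964
```

View pics/v4.png

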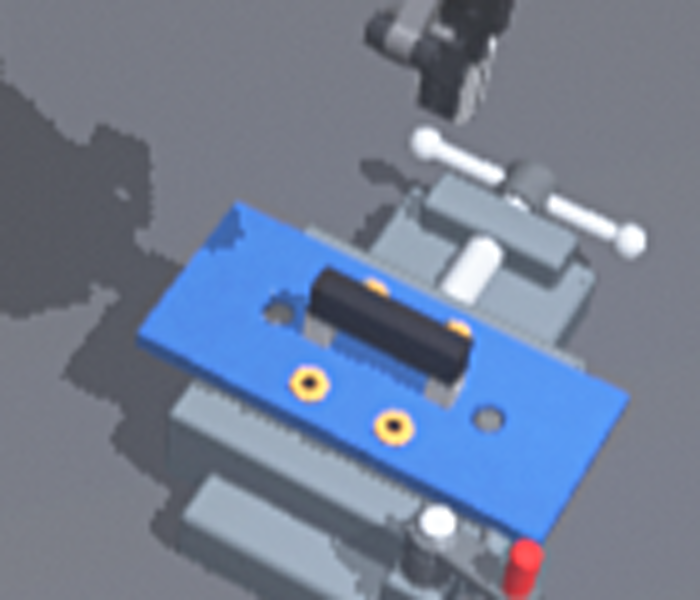

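The plate lies flat on the blank, with pins visible in both holes at (278,312) and (488,417) in the crop. The red knob is at (524,568), still clear. Next I go above the knob, finger gap across its direction of travel.

```bash
python3 -m handwheel '{"offset":[[0.01,0.01,0],[0.025,0.024,0],[0.042,0.04,-0.005],[0.058,0.055,-0.015],[0.072,0.068,-0.03],[0.08,0.076,-0.045],[0.0845,0.08,-0.06],[0.0863,0.0811,-0.075],[0.0863,0.0811,-0.085],[0.0863,0.0811,-0.085]],"angular":[[0,0,-0.02],[0,0,-0.05],[0,0,-0.08],[0,0,-0.12],[0,0,-0.158],[0,0,-0.158],[0,0,-0.158],[0,0,-0.158],[0,0,-0.158],[0,0,-0.158]],"gripper":[0.045,0.045,0.045,0.045,0.045,0.045,0.045,0.045,0.045,0.045]}'
python3 - <<'E'
from h import *
o=r.get_obs();print(o['position'],o['tool_rot'],o['ft_force'],o['qpos'])
a=viewer.snapshot("scene");cv2.imwrite("pics/scene5.png",a)
cv2.imwrite("pics/v5.png",cv2.resize(a[200:320,350:490],(700,600),interpolation=2))
print(proj("scene",o['position']))
E
```

```text
time_s: 18.45
position: [0.5881, 0.1962, 0.1418]
tool_rot: [0.81, 0.587, -0.002, 0.0]
ft_force: [0.0, -0.7, 0.0]
finger_gap: 0.045
[0.58810402 0.19623084 0.14183646] [ 8.09606037e-01  5.86969967e-01 -2.07843120e-03  5.02519552e-05] [ 0.04847113 -0.7061124   0.00864601] [-0.73365371  0.5965291   0.48863526  1.92536405 -0.40808726  0.72241209
 -0.32074471]
[[416.34130434 292.11537704]]
```

View pics/v5.png

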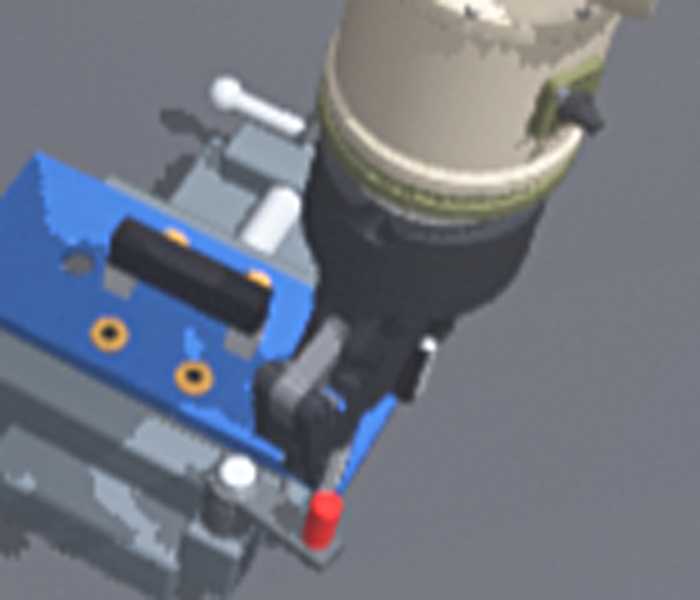

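Run:
```python
from h import *
p=proj("scene",[[.5032,.1162,.2287],[.5881,.1962,.1418],[.5881,.1962,.150],[.5895,.1973,.1185],[.5895,.1973,.0905]])
print(((p-[310,190])*5)[0], ((p-[350,200])*5)[1:])
# both finger pads centers, opening 45, at z .142 and .15
th=2*np.arctan2(.587,.8096)-np.pi/2; t=np.array([np.cos(th),np.sin(th),0])
for s in(-1,1):
    print(((proj("scene",np.array([.5881,.1962,.15])+s*.0225*t)-[350,200])*5))
```

```text
[430.94686333 139.41710216] [[331.61637342 460.59037801]
 [335.0436053  449.27789781]
 [323.76755205 495.82933964]
 [312.7513118  531.99236413]]
[[369.40047136 411.35181029]]
[[299.99323838 487.96953172]]
```

```bash
python3 -m handwheel '{"offset":[[0.0014,0.001,0],[0.0014,0.001,-0.006],[0.0014,0.001,-0.012],[0.0014,0.001,-0.018],[0.0014,0.001,-0.024],[0.0014,0.001,-0.03],[0.0014,0.001,-0.036],[0.0014,0.001,-0.041],[0.0014,0.001,-0.044],[0.0014,0.001,-0.044]],"angular":[[0,0,0],[0,0,0],[0,0,0],[0,0,0],[0,0,0],[0,0,0],[0,0,0],[0,0,0],[0,0,0],[0,0,0]],"gripper":[0.055,0.055,0.055,0.055,0.055,0.055,0.055,0.055,0.055,0.055]}'
python3 - <<'E'
from h import *
o=r.get_obs();print(o['position'],o['tool_rot'],o['ft_force'],o['qpos'])
a=viewer.snapshot("scene");cv2.imwrite("pics/scene6.png",a)
cv2.imwrite("pics/v6.png",cv2.resize(a[220:320,370:470],(600,600),interpolation=2))
E
```

```text
time_s: 19.5
position: [0.5899, 0.1973, 0.0984]
tool_rot: [0.81, 0.587, -0.002, 0.0]
ft_force: [-0.3, -0.1, -0.4]
finger_gap: 0.0551
[0.58986336 0.19726081 0.09842653] [ 8.09680176e-01  5.86868843e-01 -1.72026562e-03  1.19111186e-04] [-0.34014701 -0.13335403 -0.41915439] [-0.70281591  0.65198284  0.44476501  1.94984425 -0.44955537  0.64108046
 -0.28722851]
```

View pics/v6.png

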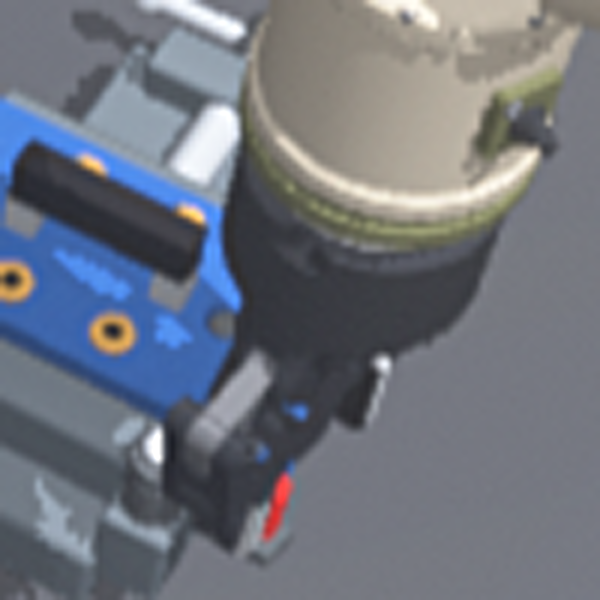

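The red knob (278,505) stands between the two fingers, with no contact force. I'll narrow the gap and begin the arc.

```bash
python3 -m handwheel '{"offset":[[0,0,0],[0,0,0],[0,0,0],[-0.0024,0.0005,0],[-0.0051,0.0011,0],[-0.0078,0.0016,0],[-0.0105,0.0018,0],[-0.0133,0.0018,0],[-0.0161,0.0017,0],[-0.0189,0.0015,0]],"angular":[[0,0,0],[0,0,0],[0,0,0],[0,0,0.06],[0,0,0.13],[0,0,0.2],[0,0,0.27],[0,0,0.34],[0,0,0.41],[0,0,0.48]],"gripper":[0.04,0.025,0.022,0.022,0.022,0.022,0.022,0.022,0.022,0.022]}'
python3 - <<'E'
from h import *
o=r.get_obs();print(o['position'],o['tool_rot'],o['ft_force'],o['qpos'])
E
```

```text
time_s: 20.55
position: [0.5711, 0.1988, 0.0989]
tool_rot: [0.646, 0.763, -0.001, 0.001]
ft_force: [-0.3, -0.7, -0.3]
finger_gap: 0.0219
[0.57110659 0.19882404 0.09894824] [ 6.45859881e-01  7.63454670e-01 -1.26797179e-03  6.11112715e-04] [-0.31664461 -0.71934995 -0.27421682] [-0.63353237  0.61209019  0.30571014  1.985046   -0.31141819  0.59087441
  0.04724412]
```

```bash
python3 -m handwheel '{"offset":[[-0.0029,-0.0006,0],[-0.0058,-0.0015,0],[-0.0087,-0.0025,0],[-0.0114,-0.0038,0],[-0.014,-0.0052,0],[-0.0166,-0.0068,0],[-0.0189,-0.0087,0],[-0.0211,-0.0106,0],[-0.0233,-0.0127,0],[-0.0252,-0.0151,0]],"angular":[[0,0,0.075],[0,0,0.15],[0,0,0.225],[0,0,0.3],[0,0,0.375],[0,0,0.45],[0,0,0.525],[0,0,0.6],[0,0,0.675],[0,0,0.75]],"gripper":[0.022,0.022,0.022,0.022,0.022,0.022,0.022,0.022,0.022,0.022]}'
python3 - <<'E'
from h import *
o=r.get_obs();print(o['position'],o['tool_rot'],o['ft_force'],o['qpos'])
a=viewer.snapshot("scene");cv2.imwrite("pics/scene7.png",a)
cv2.imwrite("pics/v7.png",cv2.resize(a[220:320,370:470],(600,600),interpolation=2))
E
```

```text
time_s: 21.55
position: [0.5459, 0.1836, 0.0991]
tool_rot: [0.32, 0.947, -0.001, 0.001]
ft_force: [-0.3, -0.3, -0.9]
finger_gap: 0.0222
[0.54589502 0.18363034 0.09907552] [ 3.19875704e-01  9.47458329e-01 -9.26123910e-04  1.17964503e-03] [-0.26529762 -0.27057497 -0.85239611] [-0.48374446  0.56679945  0.0857467   2.04268606 -0.08452217  0.53483724
  0.58098496]
```

View pics/v7.png

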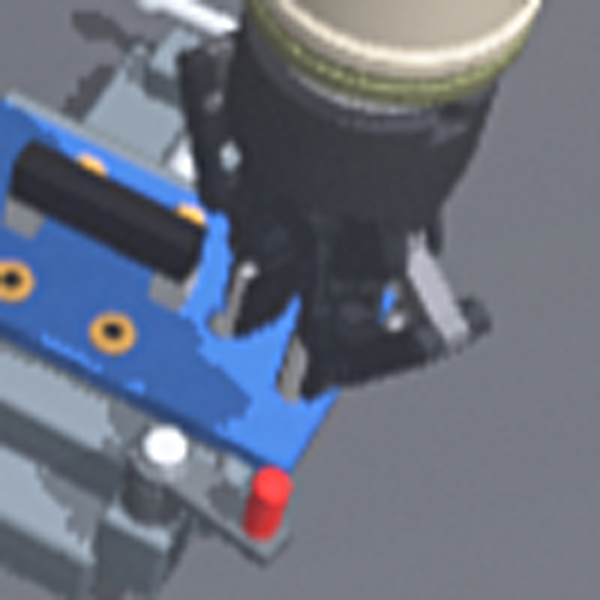

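Run:
```python
from h import *
o=r.get_obs()
s=lambda u,v:(370+u/6,220+v/6)
p=proj("scene",o['position'])[0]; print("tcp crop",(p-[370,220])*6)
th=2*np.arctan2(o['tool_rot'][1],o['tool_rot'][0])-np.pi/2; t=np.array([np.cos(th),np.sin(th),0]);x=np.array([t[1],-t[0],0])
for z in(0.099,.106,.112):
  P=o['position'].copy();P[2]=z
  for sg in(-1,1):
    for e in(-.011,.011): print(z,sg,e,((proj("scene",P+sg*.011*t+e*x)[0]-[370,220])*6).round())
print("knob",[back("scene",s(268,505),.1045)[0]*1e3,back("scene",s(272,478),.1185)[0]*1e3], "pivot cap",[back("scene",s(165,445),z)[0]*1e3 for z in(.1,.11)])
```

```text
tcp crop [257.54245573 385.12817454]
0.099 -1 -0.011 [265. 347.]
0.099 -1 0.011 [211. 375.]
0.099 1 -0.011 [304. 396.]
0.099 1 0.011 [250. 424.]
0.106 -1 -0.011 [268. 336.]
0.106 -1 0.011 [214. 363.]
0.106 1 -0.011 [307. 385.]
0.106 1 0.011 [253. 413.]
0.112 -1 -0.011 [271. 326.]
0.112 -1 0.011 [217. 354.]
0.112 1 -0.011 [310. 375.]
0.112 1 0.011 [256. 403.]
knob [array([591.57726641, 200.0319443 , 104.5       ]), array([590.11818003, 198.65648437, 118.5       ])] pivot cap [array([580.70900868, 161.97568991, 100.        ]), array([586.9229294 , 162.68428151, 110.        ])]
```

The crop shows the knob still at (268,505), so the fingers passed over it: their real ends sit about 12–15 mm above the nominal TCP height at this opening. Nothing was touched. I'll go back and descend lower; TCP z 0.088 was already safe over the plate.

```bash
python3 -m handwheel '{"offset":[[0,0,0.015],[0,0,0.03],[0.005,0.002,0.04],[0.012,0.004,0.04],[0.02,0.006,0.04],[0.028,0.009,0.04],[0.036,0.011,0.04],[0.042,0.013,0.04],[0.044,0.0137,0.04],[0.044,0.0137,0.04]],"angular":[[0,0,-0.05],[0,0,-0.18],[0,0,-0.31],[0,0,-0.45],[0,0,-0.59],[0,0,-0.73],[0,0,-0.87],[0,0,-1.01],[0,0,-1.15],[0,0,-1.236]],"gripper":[0.022,0.03,0.05,0.05,0.05,0.05,0.05,0.05,0.05,0.05]}'
python3 - <<'E'
from h import *
o=r.get_obs();print(o['position'],o['tool_rot'],o['ft_force'],o['qpos'])
E
```

```text
time_s: 22.6
position: [0.5901, 0.1971, 0.1392]
tool_rot: [0.811, 0.586, -0.001, 0.0]
ft_force: [0.1, -0.5, 0.4]
finger_gap: 0.0502
[0.590066   0.19707321 0.13920383] [ 8.10544757e-01  5.85675038e-01 -1.34617049e-03  3.67270003e-04] [ 0.11375922 -0.50160401  0.36023114] [-0.72063381  0.59796322  0.46836981  1.92298603 -0.39590608  0.71449027
 -0.33750471]
```

```bash
python3 -m handwheel '{"offset":[[0,0,-0.008],[0,0,-0.016],[0,0,-0.024],[0,0,-0.031],[0,0,-0.037],[0,0,-0.042],[0,0,-0.046],[0,0,-0.049],[0,0,-0.051],[0,0,-0.051]],"angular":[[0,0,0],[0,0,0],[0,0,0],[0,0,0],[0,0,0],[0,0,0],[0,0,0],[0,0,0],[0,0,0],[0,0,0]],"gripper":[0.05,0.05,0.05,0.05,0.05,0.05,0.05,0.05,0.05,0.05]}'
python3 -m handwheel '{"offset":[[0,0,0],[0,0,0],[0,0,0],[-0.0024,0.0005,0],[-0.0051,0.0011,0],[-0.0078,0.0016,0],[-0.0105,0.0018,0],[-0.0133,0.0018,0],[-0.0161,0.0017,0],[-0.0189,0.0015,0]],"angular":[[0,0,0],[0,0,0],[0,0,0],[0,0,0.06],[0,0,0.13],[0,0,0.2],[0,0,0.27],[0,0,0.34],[0,0,0.41],[0,0,0.48]],"gripper":[0.04,0.03,0.022,0.022,0.022,0.022,0.022,0.022,0.022,0.022]}'
python3 - <<'E'
from h import *
o=r.get_obs();print(o['position'],o['tool_rot'],o['ft_force'],o['moment'],o['finger_gap'])
a=viewer.snapshot("scene");cv2.imwrite("pics/scene8.png",a)
cv2.imwrite("pics/v8.png",cv2.resize(a[220:320,370:470],(600,600),interpolation=2))
m=cv2.inRange(cv2.cvtColor(a,cv2.COLOR_BGR2HSV)[230:320,380:450],(0,150,80),(8,255,255)); ys,xs=np.nonzero(m); print(len(xs),xs.mean()+380,ys.mean()+230)
E
```

```text
time_s: 23.6
position: [0.59, 0.197, 0.088]
tool_rot: [0.811, 0.586, -0.001, 0.0]
ft_force: [-0.5, 0.1, 0.3]
finger_gap: 0.05
time_s: 24.6
position: [0.5719, 0.1985, 0.0883]
tool_rot: [0.647, 0.762, -0.001, 0.001]
ft_force: [1.9, -0.2, -2.7]
finger_gap: 0.0219
[0.57191142 0.19849427 0.08827378] [ 6.47064373e-01  7.62433914e-01 -7.04540247e-04  1.31415447e-03] [ 1.86858775 -0.21052426 -2.65612586] [-0.08009152 -0.41727485 -0.0067095 ] 0.021924643060784062
1 416.0 303.0
```

A force of about 2 N opposes the motion, so the keeper is being pushed. Continuing along the arc.

```bash
python3 -m handwheel '{"offset":[[-0.0033,-0.0006,0],[-0.0064,-0.0015,0],[-0.0094,-0.0025,0],[-0.0122,-0.0038,0],[-0.0148,-0.0052,0],[-0.0174,-0.0068,0],[-0.0197,-0.0086,0],[-0.0219,-0.0104,0],[-0.0241,-0.0125,0],[-0.026,-0.0149,0]],"angular":[[0,0,0.075],[0,0,0.15],[0,0,0.225],[0,0,0.3],[0,0,0.375],[0,0,0.45],[0,0,0.525],[0,0,0.6],[0,0,0.675],[0,0,0.75]],"gripper":[0.022,0.022,0.022,0.022,0.022,0.022,0.022,0.022,0.022,0.022]}'
python3 - <<'E'
from h import *
o=r.get_obs();print(o['position'],o['tool_rot'],o['ft_force'],o['moment'],o['finger_gap'],o['qpos'][6])
a=viewer.snapshot("scene");cv2.imwrite("pics/scene9.png",a)
m=cv2.inRange(cv2.cvtColor(a,cv2.COLOR_BGR2HSV)[230:320,370:450],(0,150,60),(8,255,255)); ys,xs=np.nonzero(m); print(len(xs),xs.mean()+370,ys.mean()+230)
if len(xs): print(back("scene",(xs.mean()+370,ys.mean()+230),.1045)*1e3)
E
```

```text
time_s: 25.65
position: [0.5459, 0.1842, 0.0885]
tool_rot: [0.32, 0.947, 0.0, 0.002]
ft_force: [0.7, 2.6, -0.9]
finger_gap: 0.0226
[0.54590324 0.18420174 0.08847029] [3.19990260e-01 9.47419171e-01 2.35083655e-04 1.75838848e-03] [ 0.65627682  2.63561148 -0.90078002] [ 0.5310653  -0.20330039 -0.00804628] 0.022612960749827538 0.5575251514532507
3 415.3333333333333 283.0
[[544.59208034 186.78015308 104.5       ]]
```

```bash
python3 -m handwheel '{"offset":[[-0.0014,-0.0023,0],[-0.0027,-0.0044,0],[-0.0039,-0.0066,0],[-0.0049,-0.0088,0],[-0.0058,-0.0111,0],[-0.0066,-0.0133,0],[-0.0072,-0.0157,0],[-0.0077,-0.018,0],[-0.0078,-0.0188,0],[-0.0078,-0.0188,0]],"angular":[[0,0,0.06],[0,0,0.12],[0,0,0.18],[0,0,0.24],[0,0,0.3],[0,0,0.36],[0,0,0.42],[0,0,0.48],[0,0,0.5],[0,0,0.5]],"gripper":[0.022,0.022,0.022,0.022,0.022,0.022,0.022,0.022,0.022,0.022]}'
python3 - <<'E'
from h import *
o=r.get_obs();print(o['position'],o['tool_rot'],o['ft_force'],o['moment'],o['finger_gap'],o['qpos'][6])
a=viewer.snapshot("scene");cv2.imwrite("pics/scene10.png",a)
m=cv2.inRange(cv2.cvtColor(a,cv2.COLOR_BGR2HSV)[230:320,370:450],(0,150,60),(8,255,255)); ys,xs=np.nonzero(m); print(len(xs),xs.mean()+370,ys.mean()+230)
if len(xs): print(back("scene",(xs.mean()+370,ys.mean()+230),.1045)*1e3)
E
```

```text
time_s: 26.7
position: [0.5374, 0.1651, 0.0885]
tool_rot: [0.075, 0.997, 0.0, 0.001]
ft_force: [-1.1, 2.8, 0.1]
finger_gap: 0.0221
[0.53739656 0.1650558  0.08845729] [7.46012351e-02 9.97212557e-01 4.43311614e-04 1.25478525e-03] [-1.06129643  2.78882643  0.13675195] [0.56027364 0.27489156 0.03465567] 0.02207830174312163 0.9222525478549238
9 409.55555555555554 275.22222222222223
[[531.56330204 170.58314853 104.5       ]]
```

```bash
python3 -m handwheel '{"offset":[[0,-0.0004,0],[-0.0001,-0.0008,0],[-0.0002,-0.0012,0],[-0.0002,-0.0016,0],[-0.0003,-0.002,0],[-0.0004,-0.0024,0],[-0.0004,-0.0028,0],[-0.0005,-0.0032,0],[-0.0005,-0.0035,0],[-0.0005,-0.0035,0]],"angular":[[0,0,0],[0,0,0],[0,0,0],[0,0,0],[0,0,0],[0,0,0],[0,0,0],[0,0,0],[0,0,0],[0,0,0]],"gripper":[0.022,0.022,0.022,0.022,0.022,0.022,0.022,0.022,0.022,0.022]}'
python3 - <<'E'
from h import *
o=r.get_obs();print(o['position'],o['ft_force'],o['moment'])
E
```

```text
time_s: 27.75
position: [0.5371, 0.1614, 0.0885]
tool_rot: [0.075, 0.997, 0.0, 0.001]
ft_force: [-1.2, 1.3, 1.2]
finger_gap: 0.0222
[0.53706438 0.16142808 0.08848835] [-1.19431738  1.26231213  1.22195575] [ 0.5419253   0.32913657 -0.02432728]
```

Still no stop reaction. I'll creep further in small steps.

```bash
python3 -m handwheel '{"offset":[[0,-0.0003,0],[0,-0.0006,0],[-0.0001,-0.0009,0],[-0.0002,-0.0012,0],[-0.0002,-0.0015,0],[-0.0003,-0.0018,0],[-0.0003,-0.002,0],[-0.0003,-0.002,0],[-0.0003,-0.002,0],[-0.0003,-0.002,0]],"angular":[[0,0,0],[0,0,0],[0,0,0],[0,0,0],[0,0,0],[0,0,0],[0,0,0],[0,0,0],[0,0,0],[0,0,0]],"gripper":[0.022,0.022,0.022,0.022,0.022,0.022,0.022,0.022,0.022,0.022]}'
python3 - <<'E'
from h import *
o=r.get_obs();print(o['position'],o['ft_force'],o['moment'])
E
```

```text
time_s: 28.75
position: [0.5367, 0.1595, 0.0885]
tool_rot: [0.075, 0.997, 0.0, 0.001]
ft_force: [-2.2, 3.5, 0.3]
finger_gap: 0.0223
[0.53673216 0.15953529 0.08848218] [-2.22315987  3.51847638  0.30333903] [0.71408364 0.35894263 0.01236086]
```

```bash
python3 -m handwheel '{"offset":[[0,-0.0003,0],[0,-0.0006,0],[-0.0001,-0.0009,0],[-0.0002,-0.0012,0],[-0.0002,-0.0015,0],[-0.0002,-0.0015,0],[-0.0002,-0.0015,0],[-0.0002,-0.0015,0],[-0.0002,-0.0015,0],[-0.0002,-0.0015,0]],"angular":[[0,0,0],[0,0,0],[0,0,0],[0,0,0],[0,0,0],[0,0,0],[0,0,0],[0,0,0],[0,0,0],[0,0,0]],"gripper":[0.022,0.022,0.022,0.022,0.022,0.022,0.022,0.022,0.022,0.022]}'
python3 - <<'E'
from h import *
o=r.get_obs();print(o['position'],o['ft_force'],o['moment'])
E
```

```text
time_s: 29.75
position: [0.5367, 0.1593, 0.0885]
tool_rot: [0.074, 0.997, 0.001, 0.002]
ft_force: [-1.3, 6.9, -1.3]
finger_gap: 0.0223
[0.53672711 0.15926107 0.08852831] [-1.27153677  6.92018955 -1.31784978] [1.51630415 0.36063957 0.04244901]
```

Stop reached: 7 N and no more motion. I'll back off, open slightly, rise straight up and check.

```bash
python3 -m handwheel '{"offset":[[0.0005,0.003,0],[0.0008,0.005,0],[0.0008,0.005,0],[0.0008,0.005,0.01],[0.0008,0.005,0.03],[0.0008,0.005,0.05],[0.0008,0.005,0.08],[0.0008,0.005,0.11],[0.0008,0.005,0.14],[0.0008,0.005,0.16]],"angular":[[0,0,0],[0,0,0],[0,0,0],[0,0,0],[0,0,0],[0,0,0],[0,0,0],[0,0,0],[0,0,0],[0,0,0]],"gripper":[0.026,0.03,0.03,0.03,0.03,0.03,0.03,0.03,0.03,0.03]}'
python3 -m handwheel '{"offset":[[-0.005,0,0.01],[-0.015,0,0.03],[-0.03,0,0.05],[-0.045,0,0.06],[-0.06,0,0.06],[-0.07,0,0.06],[-0.08,0,0.06],[-0.08,0,0.06],[-0.08,0,0.06],[-0.08,0,0.06]],"angular":[[0,0,0],[0,0,0],[0,0,0],[0,0,0],[0,0,0],[0,0,0],[0,0,0],[0,0,0],[0,0,0],[0,0,0]],"gripper":[0.03,0.03,0.03,0.03,0.03,0.03,0.03,0.03,0.03,0.03]}'
python3 - <<'E'
from h import *
o=r.get_obs();print(o['position'],o['ft_force'])
a=viewer.snapshot("scene");cv2.imwrite("pics/scene11.png",a)
cv2.imwrite("pics/v11.png",cv2.resize(a[190:310,310:450],(700,600),interpolation=2))
m=cv2.inRange(cv2.cvtColor(a,cv2.COLOR_BGR2HSV)[230:320,370:450],(0,150,60),(8,255,255)); ys,xs=np.nonzero(m); k=back("scene",(xs.mean()+370,ys.mean()+230),.1045)[0]*1e3
print(len(xs),k, np.array(k[:2])-np.array([590.0,199.1]))
E
```

```text
time_s: 30.75
position: [0.538, 0.1639, 0.2515]
tool_rot: [0.075, 0.997, 0.002, 0.003]
ft_force: [0.2, 0.2, 0.1]
finger_gap: 0.0301
time_s: 31.75
position: [0.4584, 0.1639, 0.3113]
tool_rot: [0.075, 0.997, 0.001, 0.003]
ft_force: [0.5, 0.8, -0.7]
finger_gap: 0.0294
[0.45843952 0.16394695 0.31126687] [ 0.51328779  0.79014057 -0.71836616]
10 [529.80221653 166.10582049 104.5       ] [-60.19778347 -32.99417951]
```

View pics/v11.png

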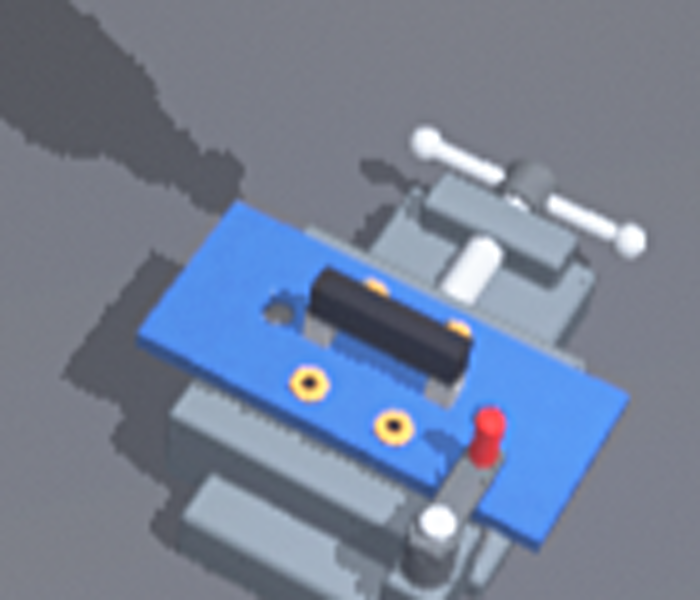

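The plate is flat with the keeper tongue over its edge: knob at (487,437), pivot cap at (437,520) in the crop. One quick numeric check of the keeper angle and plate pose before handing in.

Run:
```python
from fit import *
def knob(f):
    h=cv2.cvtColor(cv2.imread(f),cv2.COLOR_BGR2HSV)[230:320,385:430]
    m=cv2.inRange(h,(0,110,60),(10,255,255))|cv2.inRange(h,(170,110,60),(180,255,255)); ys,xs=np.nonzero(m)
    return len(xs),back("scene",(xs.mean()+385,ys.mean()+230),.1045)[0,:2]*1e3
n0,a=knob("pics/scene4.png"); n1,b=knob("pics/scene11.png"); print(n0,a,n1,b,b-a)
w=np.array([.988,-.156]);u=np.array([.156,.988]); d=b-a
ts=np.linspace(-.3,.6,91)
for k0 in(1.63,1.73,1.83):
    e=[np.linalg.norm(40*((-np.cos(t)+np.cos(k0))*w+(np.sin(t)-np.sin(k0))*u)-d) for t in ts]; print(k0,ts[np.argmin(e)],min(e))
s=lambda u,v:(310+u/5,190+v/5)
fit([((.027,-.02,.013),s(310,384)),((.027,.02,.013),s(394,428)),((-.042,.095,.01),s(628,397)),((.042,.095,.01),s(544,540)),((.042,-.095,.01),s(138,330)),((-.042,-.095,.01),s(237,202))],.07,1.41)
```

```text
69 [590.2787439  198.45095491] 59 [537.69994774 167.1592212 ] [-52.57879616 -31.29173371]
1.63 0.019999999999999962 4.686216844637692
1.73 0.009999999999999953 0.704670390697214
1.83 -0.010000000000000009 3.207648704091839
centre mm [504.6142772  115.01151701] yaw deg 80.93661617711831
[[0.0, -0.1], [0.2, -0.2], [0.6, -0.3], [-0.4, 0.5], [-0.2, 0.4], [-0.1, -0.4]]
```

The keeper angle is about 0.01 rad, and the plate fits the home pose at z = 70 mm. Handing in.

```bash
python3 -c "from bench import order; print(order.hand_in())"
```

```text
the job is handed in; nothing more can be done
None
```

The job is handed in at about 32 s of the 72 s allowed; no verdict was reported. The largest blue plate is home on both dowel pins and the keeper is swung fully over it.

- **Plate:** I gripped it by the handle and touched the pin tops at 78.0 mm with about 4 N. I slid it along +y until the vertical support vanished, then lowered it to 70.0 mm and released it at about 6 N support. The largest contact I read was about 12 N, during the slide; forces were read only at the end of each move.
- **Keeper:** My first pass went over the knob without touching it, because the fingers end higher than I assumed. Lowered by about 10 mm, the second pass swung it to its stop, with 7 N at the stop. I then backed off and cleared.
- **Last checks:** The keeper angle from the images is about 0.01 rad. The plate fits the home pose to within about 0.7 pixel, at 80.9°, against 81.0° (scene camera) and 80.7° (top camera) for the line through the pins. The tool force is about zero and the arm is well clear.
- **Disagreements:** The two cameras differed by 3–4 mm at the vice. The finger gap read 11.4 mm on the 14 mm bar. I got round both by measuring relative positions and by touch.
- **Not checked:** I took no final measurement of the vee block, can or square, but the arm stayed well away from all three.

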